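# Prick an egg and stand it ready for boiling

## Task

Take the brown egg from its sloped rest, stand it upright, blunt end down, in the orange cup of the egg pricker and push it down as far as the cup will go. Then stand it upright, blunt end down, in the empty steel egg stand and let go of it. Do not drop the egg on the worktop, and leave the white egg standing as it is.

Things in the scene. Friction and masses are not known exactly. Their poses are not given: they have to be found in the camera images.
- brown_egg: loose brown egg, rigid, 85 g, 68 mm long, 48 mm thick; origin at the tip of its blunt end, z axis along the egg towards its pointed end; its blunt half is a ball, thickest 24 mm from the origin; 36 mm from it the egg is still 46 mm thick. It starts on the rest, leaning about 45 degrees, blunt end low.
- brown_egg_mid (a point): centre of the brown egg's thickest section, 24 mm from the tip of the blunt end
- egg_rest: fixed sloped wooden egg rest: slab 120 x 62 x 12 mm, a tilted white cup (48 mm wide) for the blunt end, two 8 mm pegs up to 48 mm high under the egg. Origin: centre of its underside. The egg's pointed end leans 45 degrees towards the rest's +x axis, which points roughly away from the robot. The egg's sides (+y, -y) are free for fingers; pegs and slab lie under it.
- pricker: egg pricker, fixed: round white base 72 mm across and 30 mm high with a sprung orange cup on top; origin at the centre of its underside
- plunger (a joint): travel of the pricker's orange cup: 0 up (at rest), 0.010 m fully pushed down; it takes 3 N to start and 9 N to push fully, and it springs back up
- pricker_seat (a point): point in the orange cup where the tip of a seated egg's blunt end lies; 48.5 mm above the worktop while the cup is up; moves with the cup. The egg seat is a round cup, 17 mm high, a 45 degree funnel inside with a rim 44 mm wide inside and 48 mm outside, 11.5 mm above this point.
- stand_empty: empty steel egg stand, fixed, 47 mm high: foot 68 mm across, stem, cup; origin at the centre of its underside. An identical stand holds the white egg.
- stand_empty_seat (a point): point in the empty stand's cup where the tip of a seated egg's blunt end lies, 35.5 mm above the worktop. The egg seat is a round cup, 17 mm high, a 45 degree funnel inside with a rim 44 mm wide inside and 48 mm outside, 11.5 mm above this point.
- white_egg: loose white egg, same size as the brown one, standing in the other steel stand; origin at the tip of its blunt end, z axis up to its pointed end

How it is judged:
By the outcome, as a careful person would: the job done as asked, in the order asked, and still so for the second after the job is handed in, with the robot touching nothing.
It also fails if it takes over 51 s, if anything falls off the work surface, if the arm or the gripper's body presses on something with over 40 N, if the wrist force passes 120 N, or if a joint passes its speed limit or range.

## Robot

A 6-joint arm with a two-finger parallel gripper is mounted at the origin on a cart in front of the work surface, level with it; the furniture and walls round the work are solid. World frame = base frame: x ahead of the robot, y to its left, z up, the work surface at z = 0. Lengths are in m, angles in rad, forces in N, time in s.
With the tool pointing down it reaches from about 0.3 to 0.775 m from the base axis. Payload 14.6 kg.
Tool frame: the origin (TCP) lies midway between the tips of the shut fingers; the grasp point (between the pads) lies 19 mm behind it; z points along the fingers, y is the line along which they close (so a half turn about z gives the same grasp; the last joint's range is limited). The gripper opens to 94 mm and grips with 3 to 60 N. Pads are 16 mm wide; open, the fingers measure 119 mm over their backs; the gripper's body (75 mm by 177 mm) begins 78 mm behind the grasp point.
Start: joints at [1.163, 0.3, 1.521, -0, 1.321, -0.067], TCP at [0.184, 0.518, 0.166] pointing down, gripper open.
Joint ranges: [-3.03, 3.03], [-0.79, 2.21], [0.23, 2.52], [-1.04, 4.18], [0, 3.07], [-2.55, 2.55]. Speed limits (rad/s): [2.22, 2.22, 2.57, 3.14, 3.14, 3.14].

## Interface

Orientations are given as a rotation vector (axis times angle).
In Python, from cell import ctrl, snapshot, camera_model, job_done gives the robot as it stands.
- The arm moves only by the shell command python3 -m inch 'ROWS'. ROWS is JSON, a list of rows, each a list of 7 numbers: the shift along the tool's x, y, z in mm, then the turn, a rotation vector about the tool's x, y, z in rad, then the closure, from -1 (fully open) to 1 (shut). A call has exactly 10 rows; each row shifts and turns the commanded pose from where the row before left it, along the tool's axes as they then stand; what a row does not reach is not made up. A row lasts 1/10 s, in which the tool goes at most 50 mm and 8.59 degrees, less where a joint would pass 70% of its speed; a pose out of reach is approached as far as the arm can. A call with a gripper value outside its range is refused whole. The fingers move at their own pace and stop on an object; the grip force is fixed at half the most. Time passes only in rows, so rows that do not move let the fingers close, or fill a call up. It gives the time, the measured TCP pose, the force, the opening and the grip force at its end, in the units of the state.
- ctrl.state(): the state, without advancing time (a new reading comes with each control period).
- snapshot(name): name is "side" or "top" or "wrist"; returns (picture, depth): 384x512x3 uint8, red, green, blue; 384x512 float32, m along the optical axis (not along the pixel's ray), 0 where there is no reading.
- camera_model(name): a dict with "fx", "fy", "cx", "cy" (pixels), "eye" and "orientation" of the camera in the world; the wrist camera has in their place "mount" (4x4, takes a point from camera to tool coordinates, whose origin is the TCP and whose axes are the flange's). Camera axes: x right, y down, z forward; pixel columns grow to the right and rows downward; lengths in m; the calibration is good to about 2 mm. A picture is of the moment at which its call begins: read the wrist's pose just before it. camera_model takes no time and is no camera call.
- job_done(): hands the job in; it is judged then, once.
The state is a dict: "time_s": time; "joint_positions": joint angles; "qvel": joint speeds; "effort": joint torques, N m; "tool_pos": TCP position; "ee_rot": TCP orientation; "wrist_force": force on the tool from outside, world axes, zero at the start; "torque": the same for the moment, N m; "finger_gap": opening from 0.0 (shut) to 1.0 (fully open); "grip_force": force on a finger pad.
Only numpy, scipy, OpenCV 4.12 (cv2) and the standard library are available. Lean on these libraries where they do the work, as an engineer would, in place of code of your own. Each camera call takes 0.05 s, during which the arm holds its last target. There are 200 camera calls.

## Working session

There is one attempt and no reset: what is moved stays moved. The work goes in short steps, Python scripts to look and compute and a shell command to move; the robot and the scene stay as the last step left them, time stands still between calls to the robot, and variables do not carry over. Pictures are saved under pics/ and viewed, at most 11 in all, crops included, and the job is handed in when it is done.

```bash
mkdir -p pics; python3 - <<'E'
from cell import ctrl,snapshot,camera_model
import cv2,numpy as np,pickle
s=ctrl.state();print(s)
d={}
for n in("top","side"):
    p,z=snapshot(n);m=camera_model(n);print(n,m);d[n]=(p,z,m);cv2.imwrite(f"pics/{n}1.png",p[...,::-1])
pickle.dump(d,open("d1.pkl","wb"))
m=camera_model("wrist");print(m)
E
```

```text
{'time_s': 0.0, 'joint_positions': array([ 1.16339155e+00,  3.00481281e-01,  1.52158289e+00, -6.61776552e-06,
        1.32071817e+00, -6.65860938e-02]), 'qvel': array([ 0.0006462 ,  0.00100394, -0.00013227, -0.00071928, -0.00209671,
       -0.00208102]), 'effort': array([ 2.94448755e-04, -5.31809700e+01, -3.52731299e+01,  7.07899220e-02,
        2.45124620e-02, -6.45804903e-05]), 'tool_pos': array([0.18371409, 0.51807439, 0.16498001]), 'ee_rot': array([-5.32720487e-01, -3.09581882e+00,  1.81873936e-03]), 'wrist_force': array([-0.28383298,  0.00205167,  1.04998233]), 'torque': array([0.02973941, 0.00173472, 0.04263319]), 'grip_force': 0.0, 'finger_gap': 1.00074960005585}
top {'fx': 451.30006516400044, 'fy': 451.30006516400044, 'cx': 249.35827518658235, 'cy': 186.14175410936963, 'eye': array([ 0.46620241, -0.00761386,  0.90038414]), 'orientation': array([-2.15994224,  2.20128121, -0.09719508])}
side {'fx': 475.82151643682374, 'fy': 475.82151643682374, 'cx': 258.0776477712602, 'cy': 190.37877163129892, 'eye': array([ 0.14026193, -0.76736434,  0.62939307]), 'orientation': array([-2.11996014,  0.47671598, -0.26330393])}
{'fx': 342.35662706512846, 'fy': 342.35662706512846, 'cx': 255.88486968602277, 'cy': 186.5068661792794, 'mount': array([[ 1.00124684e-03, -9.62482145e-01, -2.71343173e-01,
         7.96179830e-02],
       [ 9.99998226e-01,  5.30752578e-04,  1.80732455e-03,
         1.09800838e-03],
       [-1.59550153e-03, -2.71344501e-01,  9.62480969e-01,
        -2.19504139e-01],
       [ 0.00000000e+00,  0.00000000e+00,  0.00000000e+00,
         1.00000000e+00]])}
```

View pics/top1.png

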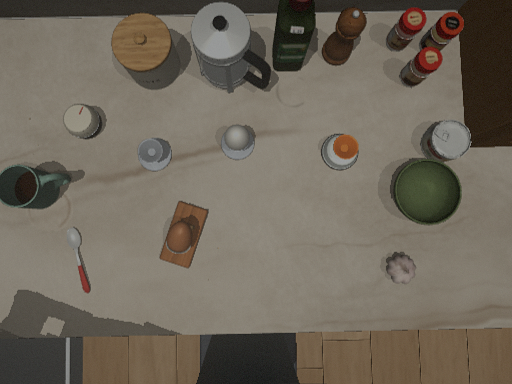

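View pics/side1.png

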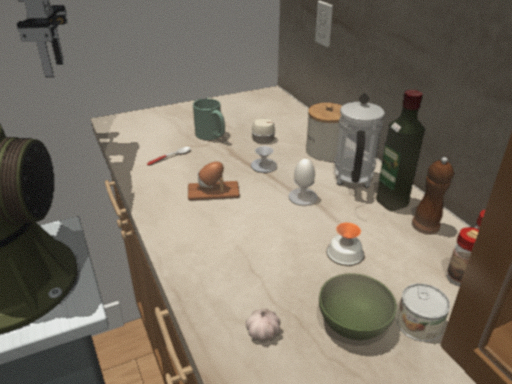

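Top view: brown egg about (178,236) on its rest (slab 161–208, 202–268), empty stand (152,152), white egg (237,138), pricker with orange cup (344,148). The side view shows the egg's pointed end leaning away from the robot, with the same layout.

```bash
cat >h.py <<'E'
import numpy as np,cv2,pickle
from scipy.spatial.transform import Rotation as R
from scipy.optimize import least_squares
def cloud(z,m,T=None):
    v,u=np.mgrid[:384,:512]
    c=np.stack([(u-m['cx'])/m['fx']*z,(v-m['cy'])/m['fy']*z,z],-1)
    if T is None: Q,e=R.from_rotvec(m['orientation']).as_matrix(),m['eye']
    else: Q,e=T[:3,:3],T[:3,3]
    P=c@Q.T+e; P[z<=0]=np.nan; return P
def ray(u,v,m,h):
    d=R.from_rotvec(m['orientation']).as_matrix()@[(u-m['cx'])/m['fx'],(v-m['cy'])/m['fy'],1]
    return m['eye']+d*(h-m['eye'][2])/d[2]
def egg_mask(p):
    H=cv2.cvtColor(p,cv2.COLOR_RGB2HSV); return H
E
python3 - <<'E'
from h import *
d=pickle.load(open('d1.pkl','rb'))
for n,boxes in (("top",dict(stand=(130,130,180,175),pr=(318,130,365,172),white=(218,118,258,162),rest=(155,195,215,272))),("side",dict(stand=(245,140,282,176),pr=(322,218,370,268),white=(285,150,322,206),rest=(180,155,245,204)))):
    p,z,m=d[n];P=cloud(z,m);H=cv2.cvtColor(p,cv2.COLOR_RGB2HSV)
    for k,(a,b,c,e) in boxes.items():
        q=P[b:e,a:c];h=H[b:e,a:c].reshape(-1,3);q=q.reshape(-1,3);f=np.isfinite(q[:,2])
        print(n,k,'table z',np.round(np.nanpercentile(q[:,2],[5,10,30,50,90,99]),4))
        if k in('stand','pr'):
            t=f&(q[:,2]>(.036 if k=='stand' else .046))
            print(' top pts',t.sum(),q[t].min(0).round(4),q[t].max(0).round(4),((q[t].min(0)+q[t].max(0))/2).round(4))
            t=f&(q[:,2]>.004); 
            print(' all pts',t.sum(),q[t].min(0).round(4),q[t].max(0).round(4),((q[t].min(0)+q[t].max(0))/2).round(4))
        if k in('rest','white'):
            t=f&(q[:,2]>(.03 if k=='rest' else .06))
            c=least_squares(lambda x:np.linalg.norm(q[t]-x,axis=1)-.024,q[t].mean(0)-[0,0,.02],loss='soft_l1',f_scale=.002);print(' n',t.sum(),'top',q[t].max(0).round(4),'ball',c.x.round(4),c.cost)
        if k=='rest':
            t=f&(q[:,2]>.008)&(q[:,2]<.016); r=cv2.minAreaRect(q[t][:,:2].astype(np.float32)*1000);print(' slab',r,q[t][:,2].mean())
            tt=f&(q[:,2]>.018)
            for hh in np.unique(h[tt,0]): print(hh,(h[tt,0]==hh).sum(),h[tt&(h[:,0]==hh)].mean(0).astype(int),end=';')
            print()
E
python3 - <<'E'
import cv2
a=cv2.imread('pics/top1.png')[195:275,120:220];b=cv2.imread('pics/side1.png')[140:210,165:285]
cv2.imwrite('pics/c1.png',cv2.hconcat([cv2.resize(a,(400,320),interpolation=2),cv2.resize(b,(400,320),interpolation=2)]))
E
```

```text
top stand table z [-0.0007  0.      0.0016  0.0031  0.0442  0.0494]
 top pts 425 [0.5855 0.1524 0.036 ] [0.6326 0.199  0.0515] [0.609  0.1757 0.0438]
 all pts 981 [0.5692 0.1268 0.004 ] [0.6594 0.2251 0.0515] [0.6143 0.1759 0.0278]
top pr table z [-0.0003  0.0005  0.0024  0.0068  0.0588  0.0628]
 top pts 487 [ 0.5843 -0.219   0.046 ] [ 0.6306 -0.1714  0.0665] [ 0.6075 -0.1952  0.0563]
 all pts 1120 [ 0.5679 -0.2459  0.004 ] [ 0.6526 -0.1505  0.0665] [ 0.6102 -0.1982  0.0352]
top white table z [-0.0003  0.0004  0.0021  0.0061  0.097   0.1046]
 n 513 top [0.6483 0.0318 0.1079] ball [0.6301 0.0099 0.0776] 0.000906617658492127
top rest table z [-0.0006  0.0001  0.0016  0.0034  0.0676  0.0826]
 n 699 top [0.4749 0.1465 0.0854] ball [0.4494 0.1181 0.0581] 0.0027335673364848653
 slab ((448.88067626953125, 118.21945190429688), (62.1286506652832, 119.5985336303711), 70.81658172607422) 0.013144813447450353
9 1 [  9 125  98];10 13 [ 10 117  88];11 114 [ 11 122  96];12 299 [ 12 126 105];13 173 [ 13 122 105];14 33 [ 14 104  88];15 16 [15 86 87];16 13 [16 83 89];17 8 [17 69 87];18 7 [18 41 94];19 
[... 792 characters left out ...]
027  0.0802  0.1009]
 n 387 top [0.6506 0.0189 0.1042] ball [0.6307 0.0077 0.075 ] 0.0007232664793328222
side rest table z [-0.0017 -0.0012  0.0001  0.0012  0.0552  0.0791]
 n 524 top [0.475  0.1332 0.0838] ball [0.4477 0.1149 0.0538] 0.0024535570511077295
 slab ((449.5868835449219, 112.27079772949219), (65.17568969726562, 118.96578979492188), 71.42916107177734) 0.011694136619963096
9 12 [  9 114 109];10 50 [ 10 120 135];11 191 [ 11 122 145];12 122 [ 12 116 138];13 63 [ 13 102 110];14 36 [ 14  85 114];15 25 [ 15  84 114];16 28 [ 16  78 115];17 14 [ 17  65 126];18 9 [ 18  45 120];19 5 [ 19  63 121];20 3 [ 20  40 129];21 3 [ 21  31 129];22 3 [ 22  37 118];23 3 [ 23  30 126];30 2 [ 30  26 120];
```

View pics/c1.png

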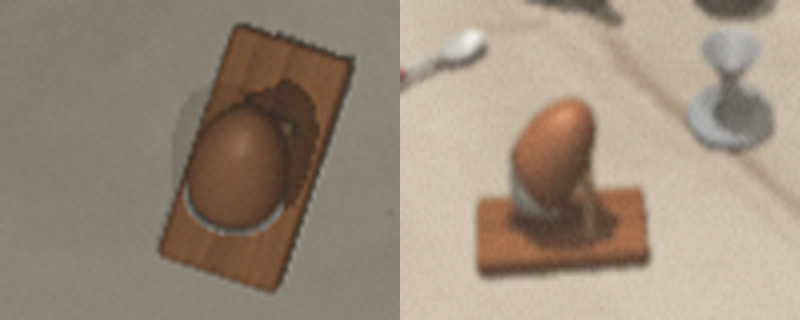

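The crops confirm it: the egg's pointed end leans along the slab's yaw (about −19°), and the start tool yaw already matches. Next, fit the egg's axis and refine the seats.

```bash
cat >>h.py <<'E'
def eggfit(q,x0,free=True):
    def res(x):
        c=x[:3]; a=np.array([np.sin(x[3])*np.cos(x[4]),np.sin(x[3])*np.sin(x[4]),np.cos(x[3])])
        s=(q-c)@a; r=np.linalg.norm(q-c-np.outer(s,a),axis=1); L=np.where(s>0,.044,.024)
        return (np.hypot(r/.024,s/L)-1)*.024
    return least_squares(res,x0,loss='soft_l1',f_scale=.001)
E
python3 - <<'E'
from h import *
d=pickle.load(open('d1.pkl','rb'));al=[]
def rep(n,q):
    f=eggfit(q,[.449,.115,.055,np.pi/4,-.33]);x=f.x
    a=np.array([np.sin(x[3])*np.cos(x[4]),np.sin(x[3])*np.sin(x[4]),np.cos(x[3])])
    print(n,len(q),'mid',x[:3].round(4),'lean,yaw',np.degrees(x[3:]).round(1),'rms',np.sqrt(np.mean(f.fun**2)).round(4),'tip',(x[:3]-.024*a).round(4),'grasp35',(x[:3]+.011*a).round(4))
for n,(a,b,c,e) in (("top",(155,195,215,272)),("side",(180,155,245,204))):
    p,z,m=d[n];P=cloud(z,m)[b:e,a:c].reshape(-1,3);h=cv2.cvtColor(p,cv2.COLOR_RGB2HSV)[b:e,a:c].reshape(-1,3)
    t=(P[:,2]>.035)&(h[:,0]<15)&(h[:,1]>95);rep(n,P[t]);al.append(P[t])
rep('both',np.vstack(al))
p,z,m=d['top'];h=cv2.cvtColor(p,cv2.COLOR_RGB2HSV)
o=cv2.inRange(h,(3,150,90),(18,255,255));o[:,:318]=0;o[:,370:]=0;o[:120]=0;o[180:]=0
(u,v),r=cv2.minEnclosingCircle(cv2.findNonZero(o));print('orange',u,v,r,ray(u,v,m,.06),'diam',2*r/m['fx']*.84)
print(R.from_rotvec([-5.32720487e-01, -3.09581882e+00,  1.81873936e-03]).as_matrix().round(3))
E
```

```text
top 599 mid [0.4406 0.1215 0.0478] lean,yaw [ 43.9 -19.6] rms 0.0009 tip [0.425  0.127  0.0305] grasp35 [0.4478 0.1189 0.0557]
side 390 mid [0.4413 0.1198 0.0454] lean,yaw [ 43.7 -24.9] rms 0.0019 tip [0.4263 0.1268 0.0281] grasp35 [0.4482 0.1166 0.0534]
both 989 mid [0.4412 0.1206 0.048 ] lean,yaw [ 45.3 -18.6] rms 0.0016 tip [0.425  0.126  0.0312] grasp35 [0.4486 0.1181 0.0558]
orange 345.5 146.5 12.349188804626465 [ 0.6086388  -0.19497744  0.06      ] diam 0.0459708269358065
[[-0.942  0.334 -0.   ]
 [ 0.334  0.942 -0.001]
 [ 0.    -0.001 -1.   ]]
```

```bash
python3 -m inch '[[-20,-15,0,0,0,0,-1],[-40,-30,0,0,0,0,-1],[-40,-30,0,0,0,0,-1],[-40,-30,0,0,0,0,-1],[-40,-30,0,0,0,0,-1],[-40,-30,0,0,0,0,-1],[-40,-30,0,0,0,0,-1],[-40,-30,0,0,0,0,-1],[-40,-30,0,0,0,0,-1],[-43,-33,0,0,0,0,-1]]'
python3 - <<'E'
from h import *
from cell import ctrl,snapshot,camera_model
import time
s=ctrl.state();p,z=snapshot('wrist');m=camera_model('wrist');s2=ctrl.state()
print(s['tool_pos'],s2['tool_pos'],s['ee_rot'],s['qvel'].max())
Q=R.from_rotvec(s['ee_rot']).as_matrix();T=np.eye(4);T[:3,:3]=Q;T[:3,3]=s['tool_pos'];P=cloud(z,m,T@m['mount'])
h=cv2.cvtColor(p,cv2.COLOR_RGB2HSV);cv2.imwrite('pics/w1.png',p[...,::-1])
t=(P[...,2]>.03)&(P[...,2]<.1)&(h[...,0]<16)&(h[...,1]>90)&(np.hypot(P[...,0]-.45,P[...,1]-.118)<.05);q=P[t]
f=eggfit(q,[.441,.12,.048,np.pi/4,-.33]);x=f.x
a=np.array([np.sin(x[3])*np.cos(x[4]),np.sin(x[3])*np.sin(x[4]),np.cos(x[3])])
G=x[:3]+.011*a
print(len(q),'mid',x[:3].round(4),np.degrees(x[3:]),'rms',np.sqrt(np.mean(f.fun**2)),'G',G.round(4))
print('shift mm tool to TCP',(Q.T@(G-s2['tool_pos'])*1000+[0,0,19]).round(1),Q[:,1])
E
```

```text
time_s: 1.1
tool_pos: [0.4469, 0.1204, 0.1655]
ee_rot: [0.533, 3.096, 0.0]
wrist_force: [0.5, 0.9, 0.4]
finger_gap: 1.001
grip_force: 0.0
[0.4469434  0.12043988 0.16553982] [0.44980407 0.11545229 0.16534516] [5.32960944e-01 3.09601252e+00 1.11169564e-04] 0.3035783441679519
2423 mid [0.4411 0.1222 0.0462] [ 43.17546319 -19.31049635] rms 0.0006567618848389715 G [0.4482 0.1197 0.0542]
shift mm tool to TCP [  3.    3.5 130.2] [3.34379725e-01 9.42438430e-01 7.68629345e-05]
```

View pics/w1.png

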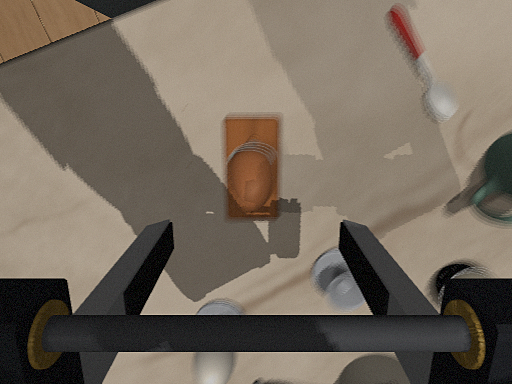

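The wrist view is blurred by motion. It shows the egg at (252,178), centred between the fingertips (165 and 347). I'll descend partway and re-measure standing still.

```bash
python3 -m inch '[[2,3,10,0,0,0,-1],[0,0,15,0,0,0,-1],[0,0,15,0,0,0,-1],[0,0,10,0,0,0,-1],[0,0,5,0,0,0,-1],[0,0,0,0,0,0,-1],[0,0,0,0,0,0,-1],[0,0,0,0,0,0,-1],[0,0,0,0,0,0,-1],[0,0,0,0,0,0,-1]]'
cat >m.py <<'E'
from h import *
from cell import ctrl,snapshot,camera_model
s=ctrl.state();p,z=snapshot('wrist');m=camera_model('wrist');s2=ctrl.state()
print(s['tool_pos'],s2['tool_pos'])
Q=R.from_rotvec(s['ee_rot']).as_matrix();T=np.eye(4);T[:3,:3]=Q;T[:3,3]=s['tool_pos'];P=cloud(z,m,T@m['mount'])
h=cv2.cvtColor(p,cv2.COLOR_RGB2HSV)
t=(P[...,2]>.03)&(P[...,2]<.1)&(h[...,0]<16)&(h[...,1]>90)&(np.hypot(P[...,0]-.45,P[...,1]-.118)<.05);q=P[t]
f=eggfit(q,[.441,.12,.048,np.pi/4,-.33]);x=f.x
a=np.array([np.sin(x[3])*np.cos(x[4]),np.sin(x[3])*np.sin(x[4]),np.cos(x[3])])
G=x[:3]+.011*a
print(len(q),'mid',x[:3].round(4),np.degrees(x[3:]),'rms',np.sqrt(np.mean(f.fun**2)),'G',G.round(4))
print('shift mm tool to TCP',(Q.T@(G-s2['tool_pos'])*1000+[0,0,19]).round(1))
E
python3 m.py
```

```text
time_s: 2.15
tool_pos: [0.4455, 0.1259, 0.1108]
ee_rot: [0.533, 3.096, 0.0]
wrist_force: [0.7, 0.2, 0.3]
finger_gap: 0.998
grip_force: 0.0
[0.44549753 0.12593872 0.11080475] [0.44547191 0.12592977 0.11075874]
3352 mid [0.4415 0.122  0.0466] [ 44.0662065  -19.17135794] rms 0.000506364751322764 G [0.4488 0.1195 0.0545]
shift mm tool to TCP [-5.2 -5.  75.3]
```

```bash
python3 -m inch '[[-5,-5,10,0,0,0,-1],[0,0,15,0,0,0,-1],[0,0,15,0,0,0,-1],[0,0,15,0,0,0,-1],[0,0,12,0,0,0,-1],[0,0,7,0,0,0,-1],[0,0,0,0,0,0,-1],[0,0,0,0,0,0,-1],[0,0,0,0,0,0,-1],[0,0,0,0,0,0,-1]]'
python3 m.py
```

```text
time_s: 3.2
tool_pos: [0.4487, 0.1196, 0.037]
ee_rot: [0.532, 3.095, 0.0]
wrist_force: [-0.5, 0.8, 0.8]
finger_gap: 0.998
grip_force: 0.0
[0.44873826 0.11961113 0.03704478] [0.44865397 0.11961142 0.03695141]
6129 mid [0.4415 0.122  0.0465] [ 43.76427037 -19.3237076 ] rms 0.002820714832941513 G [0.4487 0.1195 0.0545]
shift mm tool to TCP [-0.1 -0.1  1.5]
```

```bash
python3 -m inch '[[0,0,1,0,0,0,0.0],[0,0,0,0,0,0,0.2],[0,0,0,0,0,0,0.4],[0,0,0,0,0,0,1],[0,0,0,0,0,0,1],[0,0,0,0,0,0,1],[0,0,0,0,0,0,1],[0,0,0,0,0,0,1],[0,0,0,0,0,0,1],[0,0,0,0,0,0,1]]'
```

```text
time_s: 4.25
tool_pos: [0.4485, 0.1193, 0.0362]
ee_rot: [0.533, 3.096, -0.001]
wrist_force: [-7.8, -4.0, 20.4]
finger_gap: 0.198
grip_force: 26.1
```

```bash
python3 - <<'E'
from cell import *
import cv2,numpy as np
a=snapshot('wrist')[0];b=snapshot('side')[0][120:240,140:300];s=ctrl.state();print(s['finger_gap'],s['grip_force'],s['wrist_force'])
b=cv2.resize(b,(512,384),interpolation=2)
cv2.imwrite('pics/g1.png',cv2.resize(np.hstack([a,b]),(800,300))[...,::-1])
E
```

```text
0.1366884630865281 31.59409063286148 [-17.43604952  -4.50315053  42.21553061]
```

View pics/g1.png

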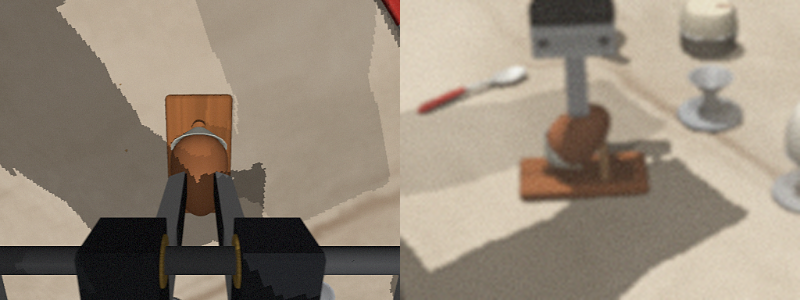

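The fingers are slipping off the egg: the gap has fallen to 13 mm and the wrist force is rising. I'll open at once and look again.

```bash
python3 -m inch '[[0,0,0,0,0,0,-1],[0,0,0,0,0,0,-1],[0,0,0,0,0,0,-1],[0,0,0,0,0,0,-1],[0,0,-10,0,0,0,-1],[0,0,-15,0,0,0,-1],[0,0,-15,0,0,0,-1],[0,0,-15,0,0,0,-1],[0,0,-15,0,0,0,-1],[0,0,0,0,0,0,-1]]'
python3 - <<'E'
from h import *
from cell import *
s=ctrl.state();p,z=snapshot('wrist');m=camera_model('wrist');b,zb=snapshot('side')
Q=R.from_rotvec(s['ee_rot']).as_matrix();T=np.eye(4);T[:3,:3]=Q;T[:3,3]=s['tool_pos'];P=cloud(z,m,T@m['mount'])
h=cv2.cvtColor(p,cv2.COLOR_RGB2HSV)
for n,P,h in(('w',P,h),('side',cloud(zb,camera_model('side')),cv2.cvtColor(b,cv2.COLOR_RGB2HSV))):
    t=(P[...,2]>.022)&(P[...,2]<.1)&(h[...,0]<16)&(h[...,1]>90)&(np.hypot(P[...,0]-.45,P[...,1]-.118)<.06);q=P[t]
    for l in(.3,.8,1.3):
        f=eggfit(q,[.441,.12,.048,l,-.33]);x=f.x
        print(n,len(q),'mid',x[:3].round(4),np.degrees(x[3:]),'rms',np.sqrt(np.mean(f.fun**2)))
cv2.imwrite('pics/g2.png',np.hstack([cv2.resize(p[60:300,120:400],(400,343)),cv2.resize(b[140:220,160:260],(400,343),interpolation=2)])[...,::-1])
E
```

```text
time_s: 5.35
tool_pos: [0.4494, 0.1197, 0.1076]
ee_rot: [0.532, 3.093, 0.002]
wrist_force: [0.9, 0.8, 1.0]
finger_gap: 0.945
grip_force: 0.0
w 3548 mid [0.4408 0.1224 0.0464] [ 47.39051418 -17.80059856] rms 0.001369783594893474
w 3548 mid [0.4408 0.1224 0.0464] [ 47.39051723 -17.80059933] rms 0.0013697836663060343
w 3548 mid [0.4408 0.1224 0.0464] [ 47.39051454 -17.80059333] rms 0.0013697836006970636
side 447 mid [0.4406 0.1202 0.0438] [ 43.64837267 -28.24376027] rms 0.0031143180503260203
side 447 mid [0.4406 0.1202 0.0438] [ 43.6483338  -28.24378601] rms 0.003114317660643525
side 447 mid [0.4406 0.1202 0.0438] [ 43.64827974 -28.24410503] rms 0.0031143169723825445
```

View pics/g2.png

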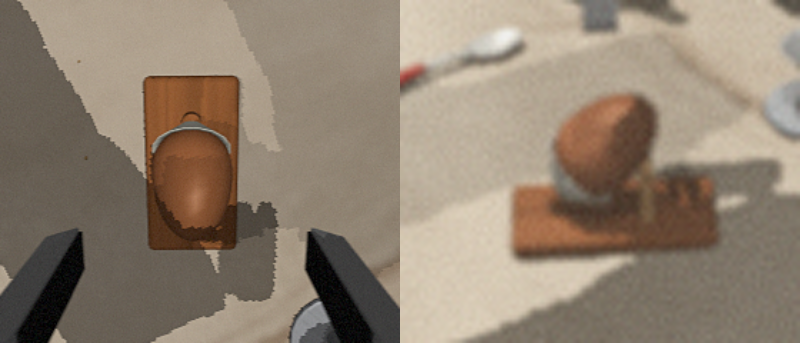

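The egg is intact and back in its rest (lean 47°, same position). In the squeeze picture the fingertips seemed higher on the egg than the TCP suggests, so I'll check the tips' true height and position by depth.

```bash
python3 - <<'E'
from h import *
from cell import *
s=ctrl.state();print(s['tool_pos'],s['joint_positions'].round(3))
Q=R.from_rotvec(s['ee_rot']).as_matrix()
for n in('side','top'):
    p,z=snapshot(n);P=cloud(z,camera_model(n));L=(P-s['tool_pos'])@Q*1000
    t=(abs(L[...,0])<25)&(abs(L[...,1])<75)&(L[...,2]>-70)&(L[...,2]<15)
    q=L[t];print(n,len(q),np.percentile(q,[1,10,50,90,99],axis=0).round(0).tolist())
    for lo in range(-70,15,8):
        k=q[(q[:,2]>=lo)&(q[:,2]<lo+8)]
        if len(k):print(lo,len(k),k.min(0).round(),k.max(0).round())
p,z=snapshot('wrist');m=camera_model('wrist');c=cloud(z,m,m['mount'])*1000
q=c[(z>0)&(c[...,2]<15)];
for lo in range(-70,15,8):
    k=q[(q[:,2]>=lo)&(q[:,2]<lo+8)]
    if len(k):print('w',lo,len(k),k.min(0).round(),k.max(0).round(), 'inner', k[k[:,1]>0][:,1].min().round() if (k[:,1]>0).any() else 0)
E
```

```text
[0.44836789 0.11951049 0.10548255] [ 0.182  0.172  1.828 -0.     1.142 -1.048]
side 96 [[-10.0, -64.0, -69.0], [-9.0, -62.0, -67.0], [-1.0, -60.0, -58.0], [7.0, -57.0, -47.0], [8.0, -53.0, -42.0]]
-70 32 [-10. -64. -70.] [  8. -58. -62.]
-62 32 [-10. -63. -62.] [  8. -57. -54.]
-54 22 [-10. -64. -54.] [  7. -58. -48.]
-46 10 [ -9. -57. -45.] [  7. -52. -41.]Traceback (most recent call last):
  File "<stdin>", line 8, in <module>
    return _quantile_unchecked(
        a, q, axis, out, overwrite_input, method, keepdims, weights)
    return _ureduce(a,
                    func=_quantile_ureduce_func,
    ...<5 lines>...
                    overwrite_input=overwrite_input,
                    method=method)
    r = func(a, **kwargs)
    result = _quantile(arr,
                       quantiles=q,
    ...<2 lines>...
                       out=out,
                       weights=wgt)
    slices_having_nans = np.isnan(arr[-1, ...])
                                  ~~~^^^^^^^^^
IndexError: index -1 is out of bounds for axis 0 with size 0
```

Open fingertips sit about 41 mm behind the TCP, so the fingers swing forward as they close. I'll measure how far at an egg-wide opening, in the air.

```bash
cat >tips.py <<'E'
from h import *
from cell import *
s=ctrl.state();print(s['tool_pos'],s['finger_gap'])
Q=R.from_rotvec(s['ee_rot']).as_matrix()
p,z=snapshot('side');P=cloud(z,camera_model('side'));L=(P-s['tool_pos'])@Q*1000
q=L[(abs(L[...,0])<25)&(abs(L[...,1])<75)&(L[...,2]>-60)&(L[...,2]<12)]
for lo in range(-60,12,8):
    k=q[(q[:,2]>=lo)&(q[:,2]<lo+8)]
    if len(k):print(lo,len(k),k.min(0).round(),k.max(0).round())
p,z=snapshot('wrist');m=camera_model('wrist');c=cloud(z,m,m['mount'])*1000
q=c[(z>0)&(c[...,2]<12)&(abs(c[...,0])<30)]
print('wrist')
for lo in range(-60,12,8):
    k=q[(q[:,2]>=lo)&(q[:,2]<lo+8)]
    if len(k):print(lo,len(k),k.min(0).round(),k.max(0).round(),'inner',[k[k[:,1]<0][:,1].max().round() if (k[:,1]<0).any() else 0,k[k[:,1]>0][:,1].min().round() if (k[:,1]>0).any() else 0])
E
python3 -m inch '[[0,0,-8,0,0,0,0],[0,0,-8,0,0,0,0],[0,0,-4,0,0,0,0],[0,0,0,0,0,0,0],[0,0,0,0,0,0,0],[0,0,0,0,0,0,0],[0,0,0,0,0,0,0],[0,0,0,0,0,0,0],[0,0,0,0,0,0,0],[0,0,0,0,0,0,0]]'; python3 tips.py
```

```text
time_s: 6.55
tool_pos: [0.4484, 0.1196, 0.1255]
ee_rot: [-0.533, -3.096, -0.0]
wrist_force: [-0.2, -0.5, 0.1]
finger_gap: 0.493
grip_force: 0.0
[0.44840607 0.11955321 0.12549817] 0.49325262895898236
-60 34 [ -9. -40. -60.] [  8. -34. -52.]
-52 21 [ -9. -39. -52.] [  8. -31. -44.]
-44 9 [ -9. -32. -43.] [  8. -23. -38.]
wrist
-60 417 [ -7. -34. -60.] [ 11.  37. -52.] inner [np.float64(-22.0), np.float64(24.0)]
-52 323 [ -8. -34. -52.] [ 11.  36. -44.] inner [np.float64(-22.0), np.float64(25.0)]
-44 97 [ -8. -28. -44.] [ 11.  31. -40.] inner [np.float64(-22.0), np.float64(25.0)]
```

Both cameras agree: the real fingertips are about 39 mm short of the reported TCP at any opening. The grasp point is therefore at tool z ≈ −58 mm, so I need to go 58 mm deeper than I assumed, not 19.

```bash
python3 -m inch '[[0,0,0,0,0,0,-1],[0,0,0,0,0,0,-1],[0,0,10,0,0,0,-1],[0,0,15,0,0,0,-1],[0,0,15,0,0,0,-1],[0,0,15,0,0,0,-1],[0,0,15,0,0,0,-1],[0,0,10,0,0,0,-1],[0,0,5,0,0,0,-1],[0,0,0,0,0,0,-1]]'; python3 - <<'E'
from h import *
from cell import *
import cv2
p,z=snapshot('side');s=ctrl.state();print(s['tool_pos'],s['wrist_force'],s['finger_gap'])
w,_=snapshot('wrist')
cv2.imwrite('pics/d1.png',np.hstack([cv2.resize(w,(440,330)),cv2.resize(p[110:220,150:270],(360,330),interpolation=2)])[...,::-1])
E
```

```text
time_s: 7.65
tool_pos: [0.4481, 0.1195, 0.04]
ee_rot: [-0.533, -3.095, 0.001]
wrist_force: [0.0, -0.2, 0.2]
finger_gap: 1.0
grip_force: 0.0
[0.44846521 0.11954001 0.04059062] [0.36138802 1.20895042 0.35326338] 1.0003023045552724
```

View pics/d1.png

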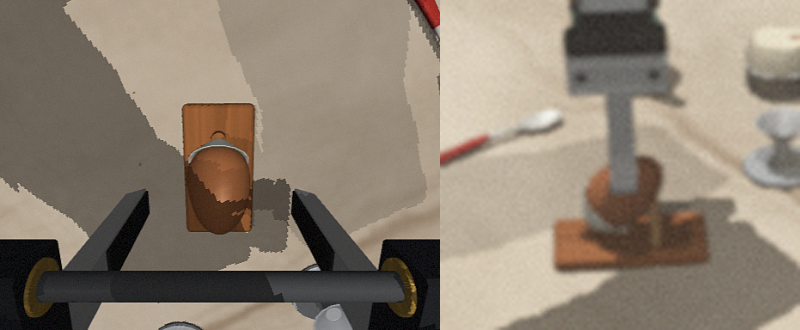

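The picture agrees: at tool z = 0.040 the tips only just reach the egg's upper half. Going down another 44 mm.

```bash
python3 -m inch '[[0,0,8,0,0,0,-1],[0,0,12,0,0,0,-1],[0,0,12,0,0,0,-1],[0,0,8,0,0,0,-1],[0,0,4,0,0,0,-1],[0,0,0,0,0,0,0],[0,0,0,0,0,0,0],[0,0,0,0,0,0,1],[0,0,0,0,0,0,1],[0,0,0,0,0,0,1]]'; python3 -m inch '[[0,0,0,0,0,0,1],[0,0,0,0,0,0,1],[0,0,0,0,0,0,1],[0,0,0,0,0,0,1],[0,0,0,0,0,0,1],[0,0,0,0,0,0,1],[0,0,0,0,0,0,1],[0,0,0,0,0,0,1],[0,0,0,0,0,0,1],[0,0,0,0,0,0,1]]'
```

```text
time_s: 8.75
tool_pos: [0.4486, 0.1196, -0.0032]
ee_rot: [0.533, 3.096, 0.0]
wrist_force: [0.2, -0.4, -0.2]
finger_gap: 0.612
grip_force: 0.0
time_s: 9.75
tool_pos: [0.4481, 0.1186, -0.0035]
ee_rot: [-0.532, -3.096, 0.003]
wrist_force: [-1.1, -8.4, 2.8]
finger_gap: 0.498
grip_force: 30.0
```

Gripped at 46.8 mm, which matches the egg's thickness 35 mm from its tip. Lift out.

```bash
python3 -m inch '[[-2,0,-4,0,0,0,1],[-3,0,-8,0,0,0,1],[-3,0,-12,0,0,0,1],[-3,0,-15,0,0,0,1],[-3,0,-20,0,0,0,1],[-3,0,-20,0,0,0,1],[0,0,-20,0,0,0,1],[0,0,-20,0,0,0,1],[0,0,-15,0,0,0,1],[0,0,-10,0,0,0,1]]'; python3 -m inch '[[0,0,0,0,-0.05,0,1],[0,0,0,0,-0.1,0,1],[0,0,0,0,-0.1,0,1],[0,0,0,0,-0.1,0,1],[0,0,0,0,-0.1,0,1],[0,0,0,0,-0.1,0,1],[0,0,0,0,-0.1,0,1],[0,0,0,0,-0.1,0,1],[0,0,0,0,-0.03,0,1],[0,0,0,0,0,0,1]]'
cat >held.py <<'E'
from h import *
from cell import *
import sys
s=ctrl.state();print(s['time_s'],s['tool_pos'].round(4),s['ee_rot'].round(3),'gap',s['finger_gap'],'q',s['joint_positions'].round(2),s['wrist_force'].round(1))
Q=R.from_rotvec(s['ee_rot']).as_matrix();print(Q.round(3))
G=s['tool_pos']-.058*Q[:,2];qs=[]
for n in('top','side'):
    p,z=snapshot(n);P=cloud(z,camera_model(n));h=cv2.cvtColor(p,cv2.COLOR_RGB2HSV)
    t=(np.linalg.norm(P-G,axis=-1)<.05)&(h[...,0]<16)&(h[...,0]>6)&(h[...,1]>90)&(h[...,1]<150);q=P[t];qs.append(q)
    if len(sys.argv)>1: cv2.imwrite(f'pics/{sys.argv[1]}_{n}.png',p[...,::-1])
for n,q in zip(('top','side','both'),qs+[np.vstack(qs)]):
    if len(q)<30: print(n,len(q));continue
    x=eggfit(q,[*(G-[0,0,.011]),.05,-.3]).x;f=eggfit(q,x);x=f.x
    a=np.array([np.sin(x[3])*np.cos(x[4]),np.sin(x[3])*np.sin(x[4]),np.cos(x[3])])
    print(n,len(q),'mid',x[:3].round(4),'axis',a.round(3),'tip',(x[:3]-.024*a).round(4),'rms',np.sqrt(np.mean(f.fun**2)).round(4))
print('G',G.round(4))
E
python3 held.py h1
```

```text
time_s: 10.75
tool_pos: [0.465, 0.114, 0.1427]
ee_rot: [0.532, 3.094, 0.001]
wrist_force: [-0.7, -0.3, -1.0]
finger_gap: 0.498
grip_force: 30.0
time_s: 11.75
tool_pos: [0.4639, 0.1138, 0.1402]
ee_rot: [0.402, 2.339, -0.166]
wrist_force: [0.8, 0.6, -1.5]
finger_gap: 0.496
grip_force: 30.0
11.75 [0.4639 0.1138 0.1402] [ 0.402  2.339 -0.166] gap 0.49623146376769267 q [ 0.51 -0.08  2.23 -1.    0.68 -0.01] [ 0.8  0.6 -1.5]
[[-0.674  0.334  0.659]
 [ 0.238  0.943 -0.235]
 [-0.699 -0.001 -0.715]]
top 658 mid [0.4251 0.1286 0.1726] axis [ 0.083 -0.03   0.996] tip [0.4231 0.1293 0.1487] rms 0.0005
side 234 mid [0.4267 0.1265 0.1714] axis [ 0.083 -0.038  0.996] tip [0.4247 0.1274 0.1475] rms 0.0016
both 892 mid [0.4255 0.1275 0.1726] axis [0.072 0.007 0.997] tip [0.4238 0.1273 0.1487] rms 0.001
G [0.4257 0.1275 0.1817]
```

Held nearly upright, leaning 5° forward with the tip at (0.424,0.128,0.148). Next, compute the move above the pricker.

```bash
cat >go.py <<'E'
# go.py tip(xyz) target(xyz) turn(rx,ry,rz tool): shift in the turned tool frame
from h import *
from cell import ctrl
import sys
v=list(map(float,sys.argv[1:]));s=ctrl.state();Q=R.from_rotvec(s['ee_rot']).as_matrix()
o=Q.T@(np.array(v[:3])-s['tool_pos']);N=Q@R.from_rotvec(v[6:9]).as_matrix()
new=np.array(v[3:6])-N@o
print('tip in tool mm',(o*1000).round(1),'newpos',new.round(4),'shift mm (turned frame)',((N.T@(new-s['tool_pos']))*1000).round(1),'world z in tool',N[2].round(3))
E
python3 go.py .4235 .1285 .1485 .608 -.1955 .1085 0 -.08 0
```

```text
tip in tool mm [ 26.    0.1 -36. ] newpos [ 0.6496 -0.2104  0.1045] shift mm (turned frame) [-158.2 -243.5  237.3] world z in tool [-0.754 -0.    -0.657]
```

```bash
python3 -m inch '[[-8,-12,11,0,0,0,1],[-17,-24,22,0,0,0,1],[-19,-26,24,0,0,0,1],[-19,-27,24,0,0,0,1],[-19,-27,24,0,0,0,1],[-19,-27,24,0,0,0,1],[-19,-27,24,0,0,0,1],[-19,-27,24,0,0,0,1],[-19,-24,22,0,0,0,1],[-12,-15,15,0,0,0,1]]' ; python3 -m inch '[[-5,-8,8,0,0,0,1],[0,0,0,0,-0.04,0,1],[0,0,0,0,-0.04,0,1],[0,0,0,0,0,0,1],[0,0,0,0,0,0,1],[0,0,0,0,0,0,1],[0,0,0,0,0,0,1],[0,0,0,0,0,0,1],[0,0,0,0,0,0,1],[0,0,0,0,0,0,1]]';python3 held.py h2
```

```text
time_s: 12.85
tool_pos: [0.6282, -0.1765, 0.1088]
ee_rot: [0.405, 2.342, -0.164]
wrist_force: [-0.7, 0.5, -1.4]
finger_gap: 0.494
grip_force: 30.0
time_s: 13.85
tool_pos: [0.6332, -0.1845, 0.1058]
ee_rot: [0.389, 2.265, -0.176]
wrist_force: [0.6, -0.7, -1.5]
finger_gap: 0.498
grip_force: 30.0
13.85 [ 0.6332 -0.1845  0.1058] [ 0.389  2.265 -0.176] gap 0.49754712915942095 q [-0.34  0.26  2.01 -0.08  0.02 -1.49] [ 0.6 -0.7 -1.5]
[[-0.622  0.334  0.708]
 [ 0.22   0.943 -0.251]
 [-0.751  0.    -0.66 ]]
top 588 mid [ 0.5927 -0.1699  0.135 ] axis [0.002 0.034 0.999] tip [ 0.5927 -0.1707  0.111 ] rms 0.0008
side 302 mid [ 0.5934 -0.171   0.1334] axis [ 0.022 -0.027  0.999] tip [ 0.5929 -0.1703  0.1095] rms 0.0009
both 890 mid [ 0.5927 -0.1706  0.1351] axis [0.022 0.051 0.998] tip [ 0.5921 -0.1718  0.1111] rms 0.0009
G [ 0.5921 -0.17    0.1441]
```

The egg is upright, but joint 5 is at 0.02 (limit 0), so lowering 70 mm in this 45°-tilted posture isn't possible. I'll return the egg to its rest the way it came and regrasp with the tool leaning inward, so the tool ends close to vertical at the cups.

```bash
python3 -m inch '[[0,0,0,0,0.06,0,1],[0,0,0,0,0.12,0,1],[0,0,0,0,0.14,0,1],[0,0,0,0,0.14,0,1],[0,0,0,0,0.14,0,1],[0,0,0,0,0.13,0,1],[0,0,0,0,0.08,0,1],[0,0,0,0,0.04,0,1],[8,7,-4,0,0,0,1],[16,14,-6,0,0,0,1]]'; python3 -m inch '[[24,22,-6,0,0,0,1],[26,23,-6,0,0,0,1],[26,23,-4,0,0,0,1],[26,23,-4,0,0,0,1],[26,23,-4,0,0,0,1],[26,23,0,0,0,0,1],[26,23,0,0,0,0,1],[26,22,0,0,0,0,1],[16,14,0,0,0,0,1],[8,7,0,0,0,0,1]]'; python3 -m inch '[[0,0,0,0,0,0,1],[0,0,0,0,0,0,1],[0,0,0,0,0,0,1],[0,0,0,0,0,0,1],[0,0,0,0,0,0,1],[0,0,0,0,0,0,1],[0,0,0,0,0,0,1],[0,0,0,0,0,0,1],[0,0,0,0,0,0,1],[0,0,0,0,0,0,1]]'
python3 - <<'E'
from h import *
from cell import ctrl
s=ctrl.state();Q=R.from_rotvec(s['ee_rot']).as_matrix();print(Q.round(3),s['tool_pos'],s['joint_positions'].round(2))
for t in((.465,.1135,.142),(.4481,.1186,-.0035)):print((Q.T@(np.array(t)-s['tool_pos'])*1000).round(1))
E
```

```text
time_s: 14.95
tool_pos: [0.6171, -0.1568, 0.1148]
ee_rot: [-0.534, -3.095, -0.0]
wrist_force: [-0.4, 1.0, -1.2]
finger_gap: 0.494
grip_force: 30.0
time_s: 15.95
tool_pos: [0.4673, 0.1129, 0.1401]
ee_rot: [0.529, 3.095, 0.001]
wrist_force: [0.9, -0.6, -0.9]
finger_gap: 0.496
grip_force: 30.0
time_s: 16.95
tool_pos: [0.4685, 0.1114, 0.1398]
ee_rot: [0.532, 3.096, 0.0]
wrist_force: [1.0, -0.4, -0.7]
finger_gap: 0.495
grip_force: 30.0
[[-0.943  0.334  0.   ]
 [ 0.334  0.943  0.   ]
 [ 0.     0.    -1.   ]] [0.46853109 0.11140915 0.13977325] [ 0.16  0.17  1.74  0.    1.23 -1.07]
[ 4.   0.8 -2.2]
[ 2.170e+01 -1.000e-01  1.433e+02]
```

```bash
python3 -m inch '[[2,0,10,0,0,0,1],[2,0,20,0,0,0,1],[1,0,22,0,0,0,1],[0,0,22,0,0,0,1],[3,0,20,0,0,0,1],[3,0,15,0,0,0,1],[3,0,13,0,0,0,1],[3,0,10,0,0,0,1],[3,0,7,0,0,0,1],[2,0,4,0,0,0,1]]';  python3 - <<'E'
from h import *
from cell import ctrl
s=ctrl.state();Q=R.from_rotvec(s['ee_rot']).as_matrix()
for t in((.4481,.1186,-.0035),):print((Q.T@(np.array(t)-s['tool_pos'])*1000).round(1))
E
```

```text
time_s: 17.95
tool_pos: [0.4481, 0.1186, -0.0032]
ee_rot: [0.532, 3.095, -0.0]
wrist_force: [-3.0, -9.2, 27.3]
finger_gap: 0.49
grip_force: 30.0
[-0.  -0.   0.3]
```

```bash
python3 -m inch '[[0,0,-1,0,0,0,0.1],[0,0,0,0,0,0,0],[0,0,0,0,0,0,-0.3],[0,0,0,0,0,0,-1],[0,0,0,0,0,0,-1],[0,0,0,0,0,0,-1],[6,0,-0.3,0,0.1,0,-1],[6,0,-0.3,0,0.1,0,-1],[6,0,-0.3,0,0.1,0,-1],[6,0,-0.3,0,0.1,0,-1]]'; python3 -m inch '[[6,0,-0.3,0,0.1,0,-1],[0,0,0,0,0,0,-1],[0,0,0,0,0,0,-1],[0,0,0,0,0,0,-1],[0,0,0,0,0,0,-1],[0,0,0,0,0,0,-1],[0,0,0,0,0,0,-1],[0,0,0,0,0,0,-1],[0,0,0,0,0,0,-1],[0,0,0,0,0,0,-1]]'
cat >look.py <<'E'
from h import *
from cell import *
s=ctrl.state();print(s['time_s'],s['tool_pos'].round(4),'gap',s['finger_gap'],'q',s['joint_positions'].round(2))
Q=R.from_rotvec(s['ee_rot']).as_matrix()
im=[]
for n in('wrist','top','side'):
    p,z=snapshot(n);m=camera_model(n);im.append(p)
    T=None
    if n=='wrist': T=np.eye(4);T[:3,:3]=Q;T[:3,3]=s['tool_pos'];T=T@m['mount']
    P=cloud(z,m,T);h=cv2.cvtColor(p,cv2.COLOR_RGB2HSV)
    t=(P[...,2]>.035)&(P[...,2]<.1)&(h[...,0]<16)&(h[...,0]>6)&(h[...,1]>90)&(h[...,1]<160)&(np.hypot(P[...,0]-.45,P[...,1]-.118)<.05);q=P[t]
    if len(q)<50: print(n,len(q));continue
    f=eggfit(q,[.441,.12,.048,np.pi/4,-.33]);x=f.x
    a=np.array([np.sin(x[3])*np.cos(x[4]),np.sin(x[3])*np.sin(x[4]),np.cos(x[3])])
    G=x[:3]+.011*a
    print(n,len(q),'mid',x[:3].round(4),np.degrees(x[3:]).round(1),'rms',np.sqrt(np.mean(f.fun**2)).round(4),'G',G.round(4),'shift',(Q.T@(G-s['tool_pos'])*1000+[0,0,58]).round(1))
cv2.imwrite('pics/l1.png',np.hstack([cv2.resize(im[0],(440,330)),cv2.resize(im[2][110:220,150:270],(360,330),interpolation=2)])[...,::-1])
E
python3 look.py
```

```text
time_s: 18.95
tool_pos: [0.4258, 0.1267, 0.0029]
ee_rot: [-0.464, -2.703, -0.096]
wrist_force: [-1.3, -0.3, 0.1]
finger_gap: 0.996
grip_force: 0.0
time_s: 19.95
tool_pos: [0.4206, 0.1283, 0.0051]
ee_rot: [-0.448, -2.608, -0.115]
wrist_force: [1.3, 0.1, 0.5]
finger_gap: 1.003
grip_force: 0.0
19.95 [0.4206 0.1283 0.0051] gap 1.0033410118351642 q [ 0.07  0.57  1.64  0.2   1.4  -1.24]
wrist 4692 mid [0.4412 0.1223 0.047 ] [ 50.6 -22.9] rms 0.0027 G [0.449 0.119 0.054] shift [-2.8  0.6  0.8]
top 0
side 227 mid [0.4428 0.1198 0.0476] [ 55.8 -31.3] rms 0.0045 G [0.4505 0.115  0.0538] shift [-5.3 -2.5 -0.4]
```

View pics/l1.png

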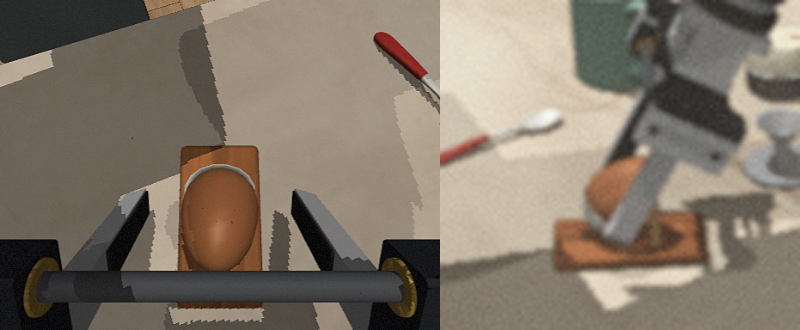

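The egg is seated in its rest, with the fingers astride it leaning about 29° inward. A small correction, then close.

```bash
python3 -m inch '[[-2,0,0,0,0,0,0],[0,0,0,0,0,0,0.0],[0,0,0,0,0,0,1],[0,0,0,0,0,0,1],[0,0,0,0,0,0,1],[0,0,0,0,0,0,1],[0,0,0,0,0,0,1],[0,0,0,0,0,0,1],[0,0,0,0,0,0,1],[0,0,0,0,0,0,1]]'; python3 - <<'E'
from h import *
from cell import ctrl
s=ctrl.state();Q=R.from_rotvec(s['ee_rot']).as_matrix();print(Q.round(3),s['finger_gap'],s['grip_force'])
print((Q.T@[.06,-.021,.12]*1000).round(1))
E
```

```text
time_s: 21.1
tool_pos: [0.4223, 0.1278, 0.0042]
ee_rot: [-0.448, -2.608, -0.115]
wrist_force: [0.3, 0.5, 0.8]
finger_gap: 0.497
grip_force: 30.0
[[-0.827  0.334 -0.452]
 [ 0.293  0.943  0.16 ]
 [ 0.479  0.    -0.878]] 0.4972885919126828 29.999947249889374
[   1.8    0.2 -135.8]
```

```bash
python3 -m inch '[[0,0,-5,0,0,0,1],[0,0,-10,0,0,0,1],[0,0,-15,0,0,0,1],[0,0,-20,0,0,0,1],[0,0,-20,0,0,0,1],[0,0,-20,0,0,0,1],[0,0,-20,0,-0.03,0,1],[0,0,-15,0,-0.06,0,1],[0,0,-10,0,-0.1,0,1],[0,0,-5,0,-0.1,0,1]]'; python3 -m inch '[[0,0,0,0,-0.12,0,1],[0,0,0,0,-0.12,0,1],[0,0,0,0,-0.12,0,1],[0,0,0,0,-0.1,0,1],[0,0,0,0,-0.06,0,1],[0,0,0,0,-0.03,0,1],[0,0,0,0,-0.01,0,1],[0,0,0,0,0,0,1],[0,0,0,0,0,0,1],[0,0,0,0,0,0,1]]'; python3 held.py
```

```text
time_s: 22.1
tool_pos: [0.4849, 0.1057, 0.1298]
ee_rot: [-0.499, -2.899, -0.052]
wrist_force: [1.1, 0.2, -0.8]
finger_gap: 0.497
grip_force: 30.0
time_s: 23.1
tool_pos: [0.4839, 0.1059, 0.1282]
ee_rot: [0.474, 2.755, -0.084]
wrist_force: [0.4, -0.4, -0.5]
finger_gap: 0.5
grip_force: 30.0
23.1 [0.4839 0.1059 0.1282] [ 0.474  2.755 -0.084] gap 0.4997076712459517 q [ 0.26  0.04  1.96 -0.26  0.86 -0.82] [ 0.4 -0.4 -0.5]
[[-0.885  0.334  0.323]
 [ 0.314  0.942 -0.114]
 [-0.343  0.    -0.939]]
top 516 mid [0.4645 0.1135 0.1732] axis [ 0.054 -0.078  0.995] tip [0.4632 0.1153 0.1493] rms 0.0005
side 164 mid [0.4664 0.1114 0.1715] axis [-0.022 -0.118  0.993] tip [0.4669 0.1142 0.1477] rms 0.0011
both 680 mid [0.4653 0.1125 0.1732] axis [ 0.022 -0.052  0.998] tip [0.4648 0.1137 0.1492] rms 0.0009
G [0.4652 0.1125 0.1827]
```

```bash
python3 go.py .4642 .1143 .149 .608 -.1955 .1085 0 -.05 0;  python3 go.py .4642 .1143 .149 .608 -.1955 .1085 0 0 0
```

```text
tip in tool mm [ 12.8   1.4 -27. ] newpos [ 0.6286 -0.2043  0.0886] shift mm (turned frame) [-205.9 -243.9  129.7] world z in tool [-0.389  0.    -0.921]
tip in tool mm [ 12.8   1.4 -27. ] newpos [ 0.6276 -0.2039  0.0875] shift mm (turned frame) [-210.8 -243.9  120. ] world z in tool [-0.343  0.    -0.939]
```

```bash
python3 -m inch '[[-11,-13,6,0,0,0,1],[-20,-23,11,0,0,0,1],[-23,-26,13,0,0,0,1],[-23,-27,13,0,0,0,1],[-23,-27,13,0,0,0,1],[-23,-27,13,0,0,0,1],[-23,-27,13,0,0,0,1],[-23,-27,13,0,0,0,1],[-22,-25,13,0,-0.02,0,1],[-14,-16,9,0,-0.02,0,1]]';python3 -m inch '[[-8,-9,5,0,-0.01,0,1],[-4,-5,2,0,0,0,1],[0,0,0,0,0,0,1],[0,0,0,0,0,0,1],[0,0,0,0,0,0,1],[0,0,0,0,0,0,1],[0,0,0,0,0,0,1],[0,0,0,0,0,0,1],[0,0,0,0,0,0,1],[0,0,0,0,0,0,1]]'; python3 held.py h3
```

```text
time_s: 24.2
tool_pos: [0.6241, -0.1985, 0.088]
ee_rot: [0.469, 2.715, -0.093]
wrist_force: [0.7, 0.4, -0.5]
finger_gap: 0.499
grip_force: 30.0
time_s: 25.2
tool_pos: [0.6318, -0.2138, 0.0868]
ee_rot: [0.465, 2.706, -0.094]
wrist_force: [-1.3, -0.6, -0.9]
finger_gap: 0.495
grip_force: 30.0
25.2 [ 0.6318 -0.2138  0.0868] [ 0.465  2.706 -0.094] gap 0.4951695654154858 q [-0.39  0.4   1.64  0.03  0.7  -1.64] [-1.3 -0.6 -0.9]
[[-0.868  0.334  0.367]
 [ 0.308  0.943 -0.13 ]
 [-0.389  0.    -0.921]]
top 40 mid [ 0.6093 -0.2085  0.1311] axis [0.056 0.092 0.994] tip [ 0.6079 -0.2107  0.1072] rms 0.0003
side 229 mid [ 0.6128 -0.2082  0.1291] axis [-0.071 -0.06   0.996] tip [ 0.6145 -0.2068  0.1052] rms 0.0009
both 269 mid [ 0.6128 -0.2086  0.1299] axis [-0.064 -0.011  0.998] tip [ 0.6143 -0.2083  0.1059] rms 0.0008
G [ 0.6105 -0.2062  0.1403]
```

```bash
python3 - <<'E'
from h import *
d=pickle.load(open('d1.pkl','rb'))
for n in d:
    p,z,m=d[n];P=cloud(z,m);q=P[(np.hypot(P[...,0]-.63,P[...,1]-.009)<.026)&(P[...,2]>.055)&(P[...,2]<.11)]
    f=eggfit(q,[.63,.009,.06,.05,0.]);x=f.x
    a=np.array([np.sin(x[3])*np.cos(x[4]),np.sin(x[3])*np.sin(x[4]),np.cos(x[3])])
    print(n,len(q),x[:3].round(4),a.round(3))
a=cv2.imread('pics/h3_side.png')[140:290,260:400];cv2.imwrite('pics/h3c.png',cv2.resize(a,(560,600),interpolation=2))
E
```

```text
top 515 [0.6295 0.0099 0.0607] [-0.025 -0.006  1.   ]
side 395 [0.6307 0.0083 0.0586] [-0.038 -0.091  0.995]
```

View pics/h3c.png

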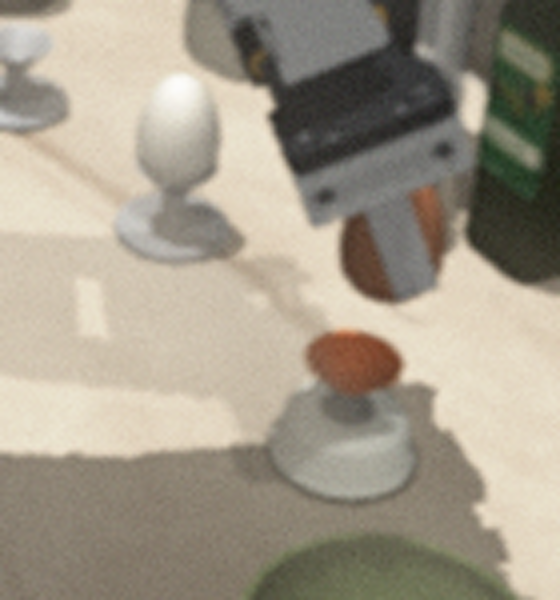

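The side view shows the held egg upright and right of and behind the orange cup. I'll correct by about (−3,+11) mm and lower to just above the seat.

```bash
python3 -m inch '[[3,5,-1.5,0,0,0,1],[3,5,-1.5,0,0,0,1],[0,0,0,0,0,0,1],[2.5,0,6,0,0,0,1],[3.7,0,8.8,0,0,0,1],[3.7,0,8.8,0,0,0,1],[3.7,0,8.8,0,0,0,1],[3,0,7,0,0,0,1],[2,0,4.8,0,0,0,1],[0,0,0,0,0,0,1]]'; python3 held.py h4; python3 - <<'E'
import cv2,numpy as np
from cell import *
w=snapshot('wrist')[0];b=cv2.imread('pics/h4_side.png')[190:290,290:400]
cv2.imwrite('pics/h4c.png',np.hstack([cv2.resize(w[...,::-1],(440,330)),cv2.resize(b,(360,330),interpolation=2)]))
E
```

```text
time_s: 26.3
tool_pos: [0.6286, -0.2021, 0.0383]
ee_rot: [0.465, 2.707, -0.094]
wrist_force: [-0.3, -0.5, -2.1]
finger_gap: 0.496
grip_force: 30.0
26.3 [ 0.6286 -0.2021  0.0383] [ 0.465  2.707 -0.094] gap 0.4962620160967678 q [-0.37  0.45  1.69  0.02  0.6  -1.62] [-0.3 -0.5 -2.1]
[[-0.869  0.334  0.366]
 [ 0.308  0.943 -0.13 ]
 [-0.388  0.    -0.922]]
top 56 mid [ 0.6048 -0.19    0.0821] axis [ 0.141 -0.206  0.968] tip [ 0.6014 -0.185   0.0588] rms 0.0004
side 290 mid [ 0.6102 -0.1961  0.0714] axis [-0.108 -0.266  0.958] tip [ 0.6128 -0.1897  0.0485] rms 0.0019
both 346 mid [ 0.6092 -0.1971  0.0729] axis [ 0.046 -0.138  0.989] tip [ 0.6081 -0.1938  0.0491] rms 0.0025
G [ 0.6073 -0.1945  0.0918]
```

View pics/h4c.png

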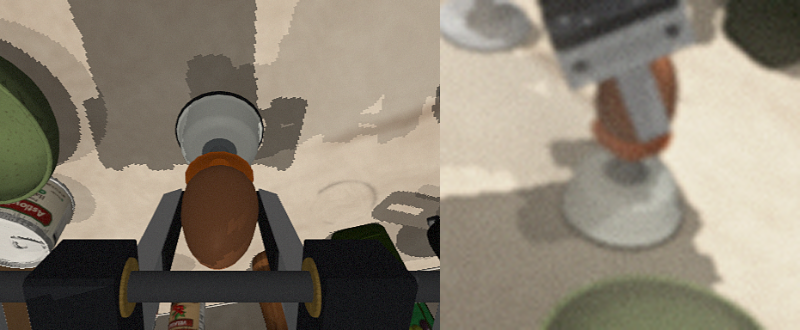

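The egg is centred over the orange cup in both views and entering it. Press down stepwise, watching the wrist force.

```bash
python3 -m inch '[[1.2,0,2.8,0,0,0,1],[1.2,0,2.8,0,0,0,1],[1,0,2.3,0,0,0,1],[0.8,0,1.8,0,0,0,1],[0.8,0,1.8,0,0,0,1],[0.8,0,1.8,0,0,0,1],[0.4,0,0.9,0,0,0,1],[0,0,0,0,0,0,1],[0,0,0,0,0,0,1],[0,0,0,0,0,0,1]]'
```

```text
time_s: 27.45
tool_pos: [0.629, -0.2023, 0.0242]
ee_rot: [0.465, 2.705, -0.094]
wrist_force: [-2.3, -0.4, 4.7]
finger_gap: 0.497
grip_force: 30.0
```

```bash
python3 -m inch '[[0.6,0,1.4,0,0,0,1],[0.6,0,1.4,0,0,0,1],[0.4,0,0.9,0,0,0,1],[0.2,0,0.5,0,0,0,1],[0.2,0,0.5,0,0,0,1],[0.2,0,0.5,0,0,0,1],[0.1,0,0.3,0,0,0,1],[0,0,0,0,0,0,1],[0,0,0,0,0,0,1],[0,0,0,0,0,0,1]]'
```

```text
time_s: 28.45
tool_pos: [0.6295, -0.2025, 0.0198]
ee_rot: [0.465, 2.704, -0.095]
wrist_force: [-11.9, 2.7, 20.4]
finger_gap: 0.502
grip_force: 30.0
```

```bash
python3 -m inch '[[0.4,0,0.8,0,0,0,1],[0.4,0,0.8,0,0,0,1],[0,0,0,0,0,0,1],[0,0,0,0,0,0,1],[0,0,0,0,0,0,1],[0,0,0,0,0,0,1],[0,0,0,0,0,0,1],[0,0,0,0,0,0,1],[0,0,0,0,0,0,1],[0,0,0,0,0,0,1]]'; python3 - <<'E'
from h import *
from cell import *
d=pickle.load(open('d1.pkl','rb'))
def f(p,z,m):
    P=cloud(z,m);h=cv2.cvtColor(p,cv2.COLOR_RGB2HSV)
    q=P[cv2.inRange(h,(3,155,60),(18,255,255)).astype(bool)&(np.hypot(P[...,0]-.608,P[...,1]+.196)<.035)]
    print(len(q),np.percentile(q[:,2],[5,50,95]).round(4))
f(*d['side'])
p,z=snapshot('side');f(p,z,camera_model('side'))
cv2.imwrite('pics/p1.png',np.hstack([cv2.resize(x[190:290,290:400],(400,364),interpolation=2) for x in(d['side'][0],p)])[...,::-1])
E
```

```text
time_s: 29.45
tool_pos: [0.6298, -0.2028, 0.0193]
ee_rot: [0.465, 2.702, -0.096]
wrist_force: [-18.7, 3.7, 30.5]
finger_gap: 0.496
grip_force: 30.0
217 [0.0455 0.0542 0.0599]Traceback (most recent call last):
  File "<stdin>", line 9, in <module>
  File "<stdin>", line 7, in f
    return _quantile_unchecked(
        a, q, axis, out, overwrite_input, method, keepdims, weights)
    return _ureduce(a,
                    func=_quantile_ureduce_func,
    ...<5 lines>...
                    overwrite_input=overwrite_input,
                    method=method)
    r = func(a, **kwargs)
    result = _quantile(arr,
                       quantiles=q,
    ...<2 lines>...
                       out=out,
                       weights=wgt)
    slices_having_nans = np.isnan(arr[-1, ...])
                                  ~~~^^^^^^^^^
IndexError: index -1 is out of bounds for axis 0 with size 0
```

It's a hard stop: about 20 N/mm, reached after roughly 9–10 mm of spring travel at 30 N, so the cup is fully down. Lift straight up.

```bash
python3 -m inch '[[-1.2,0,-2.8,0,0,0,1],[-2.3,0,-5.5,0,0,0,1],[-3.5,0,-8.3,0,0,0,1],[-5.8,0,-13.8,0,0,0,1],[-5.8,0,-13.8,0,0,0,1],[-5.8,0,-13.8,0,0,0,1],[-5.8,0,-13.8,0,0,0,1],[-5.8,0,-13.8,0,0,0,1],[-5.8,0,-13.8,0,0,0,1],[-4.6,0,-11,0,0,0,1]]'; python3 held.py; python3 - <<'E'
from h import *
from cell import ctrl
s=ctrl.state();Q=R.from_rotvec(s['ee_rot']).as_matrix();G=s['tool_pos']-.058*Q[:,2]
print((Q.T@(np.array([.609,.1755,G[2]])-G)*1000).round(1))
E
```

```text
time_s: 30.5
tool_pos: [0.6283, -0.2017, 0.1364]
ee_rot: [0.465, 2.707, -0.094]
wrist_force: [-0.5, 0.2, -0.9]
finger_gap: 0.498
grip_force: 30.0
30.5 [ 0.6283 -0.2017  0.1364] [ 0.465  2.707 -0.094] gap 0.498158573042619 q [-0.37  0.33  1.62  0.02  0.8  -1.61] [-0.5  0.2 -0.9]
[[-0.868  0.334  0.367]
 [ 0.308  0.943 -0.13 ]
 [-0.389  0.    -0.921]]
top 34 mid [ 0.6027 -0.1838  0.1823] axis [ 0.204 -0.411  0.888] tip [ 0.5978 -0.174   0.161 ] rms 0.0003
side 259 mid [ 0.6096 -0.1961  0.1809] axis [-0.062 -0.094  0.994] tip [ 0.6111 -0.1938  0.1571] rms 0.0009
both 293 mid [ 0.6097 -0.1959  0.1804] axis [-0.083 -0.116  0.99 ] tip [ 0.6117 -0.1931  0.1567] rms 0.0009
G [ 0.607  -0.1942  0.1899]
[112.4 349.2 -47.7]
```

```bash
python3 -m inch '[[5,15,-2,0,0,0,1],[11,33,-5,0,0,0,1],[12,38,-5,0,0,0,1],[12,38,-5,0,0,0,1],[12,38,-5,0,0,0,1],[12,38,-5,0,0,0,1],[12,38,-5,0,0,0,1],[12,38,-5,0,0,0,1],[12,38,-5,0,0,0,1],[8,24,-4,0,0,0,1]]'; python3 -m inch '[[4,11,-2,0,0,0,1],[0,0,0,0,0,0,1],[0,0,0,0,0,0,1],[0,0,0,0,0,0,1],[0,0,0,0,0,0,1],[0,0,0,0,0,0,1],[0,0,0,0,0,0,1],[0,0,0,0,0,0,1],[0,0,0,0,0,0,1],[0,0,0,0,0,0,1]]'; python3 held.py h5; python3 - <<'E'
from h import *
from cell import ctrl
s=ctrl.state();Q=R.from_rotvec(s['ee_rot']).as_matrix();G=s['tool_pos']-.058*Q[:,2]
print((Q.T@(np.array([.609,.1755,G[2]])-G)*1000).round(1))
E
```

```text
time_s: 31.6
tool_pos: [0.6299, 0.1584, 0.1349]
ee_rot: [0.463, 2.708, -0.094]
wrist_force: [1.3, -0.5, -0.9]
finger_gap: 0.497
grip_force: 30.0
time_s: 32.6
tool_pos: [0.6301, 0.1677, 0.1364]
ee_rot: [0.465, 2.706, -0.094]
wrist_force: [0.0, 0.3, -1.0]
finger_gap: 0.499
grip_force: 30.0
32.6 [0.6301 0.1677 0.1364] [ 0.465  2.706 -0.094] gap 0.4993484188646772 q [ 0.32  0.36  1.57 -0.31  0.91 -0.76] [ 0.   0.3 -1. ]
[[-0.868  0.334  0.367]
 [ 0.308  0.943 -0.13 ]
 [-0.389  0.    -0.921]]
top 258 mid [0.6092 0.177  0.1807] axis [-0.032 -0.115  0.993] tip [0.61   0.1798 0.1569] rms 0.0006
side 128 mid [0.6109 0.1741 0.1776] axis [-0.077 -0.162  0.984] tip [0.6127 0.178  0.154 ] rms 0.0014
both 386 mid [0.61   0.1752 0.1807] axis [-0.068 -0.052  0.996] tip [0.6116 0.1764 0.1568] rms 0.0013
G [0.6088 0.1752 0.1899]
[-0.1  0.3  0. ]
```

Well aligned over the stand. Descend: 106 mm, then slowly to contact.

```bash
python3 -m inch '[[2.3,0,5.5,0,0,0,1],[5,0,12,0,0,0,1],[5.8,0,13.8,0,0,0,1],[5.8,0,13.8,0,0,0,1],[5.8,0,13.8,0,0,0,1],[5.8,0,13.8,0,0,0,1],[5,0,12,0,0,0,1],[3.5,0,8.3,0,0,0,1],[2,0,4.6,0,0,0,1],[0,0,0,0,0,0,1]]'; python3 held.py h6
```

```text
time_s: 33.7
tool_pos: [0.6302, 0.1676, 0.03]
ee_rot: [0.465, 2.707, -0.095]
wrist_force: [-0.9, 0.1, -1.5]
finger_gap: 0.498
grip_force: 30.0
33.7 [0.6302 0.1676 0.03  ] [ 0.465  2.707 -0.095] gap 0.4975780065636489 q [ 0.32  0.5   1.65 -0.37  0.71 -0.66] [-0.9  0.1 -1.5]
[[-0.868  0.334  0.367]
 [ 0.307  0.943 -0.13 ]
 [-0.389 -0.    -0.921]]
top 221 mid [0.6077 0.1761 0.0741] axis [ 0.04  -0.077  0.996] tip [0.6068 0.1779 0.0502] rms 0.0006
side 78 mid [0.6064 0.1728 0.0718] axis [ 0.095 -0.122  0.988] tip [0.6042 0.1757 0.0481] rms 0.0012
both 299 mid [0.6075 0.1745 0.0743] axis [ 0.042 -0.039  0.998] tip [0.6065 0.1755 0.0504] rms 0.0012
G [0.6089 0.1751 0.0834]
```

```bash
python3 -m inch '[[1.2,0,2.8,0,0,0,1],[1.2,0,2.8,0,0,0,1],[0.8,0,1.8,0,0,0,1],[0.8,0,1.8,0,0,0,1],[0.4,0,0.9,0,0,0,1],[0.2,0,0.5,0,0,0,1],[0.2,0,0.5,0,0,0,1],[0,0,0,0,0,0,1],[0,0,0,0,0,0,1],[0,0,0,0,0,0,1]]'; python3 held.py h7
```

```text
time_s: 34.8
tool_pos: [0.6303, 0.1676, 0.0186]
ee_rot: [0.465, 2.706, -0.094]
wrist_force: [-0.4, 0.9, -0.2]
finger_gap: 0.5
grip_force: 30.0
34.8 [0.6303 0.1676 0.0186] [ 0.465  2.706 -0.094] gap 0.4997951134073519 q [ 0.32  0.51  1.65 -0.38  0.69 -0.65] [-0.4  0.9 -0.2]
[[-0.868  0.334  0.367]
 [ 0.308  0.943 -0.13 ]
 [-0.389  0.    -0.921]]
top 220 mid [0.6091 0.1767 0.0628] axis [-0.025 -0.099  0.995] tip [0.6097 0.179  0.0389] rms 0.0006
side 68 mid [0.6096 0.1749 0.0602] axis [ 0.018 -0.165  0.986] tip [0.6091 0.1789 0.0366] rms 0.0012
both 288 mid [0.609  0.1761 0.0629] axis [-0.022 -0.091  0.996] tip [0.6095 0.1782 0.039 ] rms 0.001
G [0.609  0.1752 0.072 ]
```

```bash
python3 -m inch '[[0.2,0,0.5,0,0,0,1],[0.2,0,0.5,0,0,0,1],[0.2,0,0.4,0,0,0,1],[0.2,0,0.4,0,0,0,1],[0.2,0,0.4,0,0,0,1],[0,0,0,0,0,0,1],[0,0,0,0,0,0,1],[0,0,0,0,0,0,1],[0,0,0,0,0,0,1],[0,0,0,0,0,0,1]]'; cat >wf.py <<'E'
from h import *
from cell import *
s=ctrl.state();Q=R.from_rotvec(s['ee_rot']).as_matrix();p,z=snapshot('wrist');m=camera_model('wrist');cv2.imwrite('pics/wf.png',p[...,::-1])
T=np.eye(4);T[:3,:3]=Q;T[:3,3]=s['tool_pos'];P=cloud(z,m,T@m['mount']);h=cv2.cvtColor(p,cv2.COLOR_RGB2HSV)
q=P[(np.hypot(P[...,0]-.609,P[...,1]-.1755)<.035)&(P[...,2]>.045)&(P[...,2]<.115)&(h[...,0]<16)&(h[...,0]>4)&(h[...,1]>90)]
f=eggfit(q,[.609,.1755,.06,.05,0.]);x=f.x
a=np.array([np.sin(x[3])*np.cos(x[4]),np.sin(x[3])*np.sin(x[4]),np.cos(x[3])])
print(len(q),x[:3].round(4),a.round(3),np.sqrt(np.mean(f.fun**2)).round(4),'axis in tool',(Q.T@a).round(3),'tip',(x[:3]-.024*a).round(4),s['wrist_force'].round(1))
E
python3 wf.py
```

```text
time_s: 35.9
tool_pos: [0.6306, 0.1678, 0.0167]
ee_rot: [0.465, 2.705, -0.093]
wrist_force: [0.5, -0.7, 5.0]
finger_gap: 0.496
grip_force: 30.0
8694 [0.6107 0.1761 0.0595] [-0.023 -0.056  0.998] 0.001 axis in tool [-0.387 -0.059 -0.92 ] tip [0.6112 0.1775 0.0355] [ 0.5 -0.7  5. ]
```

In contact with 5 N and the tip at z = 0.0355, exactly the seat height; the egg leans only about 3°. Release.

```bash
python3 -m inch '[[0,0,0,0,0,0,0.1],[0,0,0,0,0,0,0.0],[0,0,0,0,0,0,-0.1],[0,0,0,0,0,0,-0.3],[0,0,0,0,0,0,-1],[0,0,0,0,0,0,-1],[0,0,0,0,0,0,-1],[0,0,0,0,0,0,-1],[0,0,0,0,0,0,-1],[0,0,0,0,0,0,-1]]'; python3 wf.py; python3 -m inch '[[0,0,-5,0,0,0,-1],[0,0,-10,0,0,0,-1],[0,0,-15,0,0,0,-1],[0,0,-20,0,0,0,-1],[0,0,-20,0,0,0,-1],[0,0,-20,0,0,0,-1],[0,0,-20,0,0,0,-1],[0,0,-15,0,0,0,-1],[0,0,-10,0,0,0,-1],[0,0,0,0,0,0,-1]]'; python3 - <<'E'
from h import *
from cell import *
for n in('top','side'):
    p,z=snapshot(n);P=cloud(z,camera_model(n));h=cv2.cvtColor(p,cv2.COLOR_RGB2HSV);cv2.imwrite(f'pics/end_{n}.png',p[...,::-1])
    for nm,c,hue in(('brown',(.609,.1755),1),('white',(.63,.009),0)):
        t=(np.hypot(P[...,0]-c[0],P[...,1]-c[1])<.03)&(P[...,2]>.052)&(P[...,2]<.11)
        if hue:t&=(h[...,0]<16)&(h[...,1]>90)
        q=P[t];x=eggfit(q,[*c,.06,.05,0.]).x
        print(n,nm,len(q),x[:3].round(4),np.round([np.sin(x[3])*np.cos(x[4]),np.sin(x[3])*np.sin(x[4])],3))
print(ctrl.state()['time_s'])
E
```

```text
time_s: 36.95
tool_pos: [0.6302, 0.1677, 0.0161]
ee_rot: [0.465, 2.706, -0.094]
wrist_force: [-0.9, 0.4, 0.8]
finger_gap: 1.0
grip_force: 0.0
8607 [0.6107 0.1761 0.0595] [-0.019 -0.052  0.998] 0.0004 axis in tool [-0.388 -0.055 -0.92 ] tip [0.6111 0.1774 0.0356] [-0.9  0.4  0.8]
time_s: 38.0
tool_pos: [0.5808, 0.1856, 0.142]
ee_rot: [0.465, 2.704, -0.092]
wrist_force: [-0.1, 0.6, 0.3]
finger_gap: 0.998
grip_force: 0.0
top brown 486 [0.61   0.1762 0.0608] [-0.031 -0.083]
top white 513 [0.6295 0.0099 0.0606] [-0.023 -0.002]
side brown 182 [0.6118 0.1736 0.0582] [-0.052 -0.133]
side white 440 [0.6307 0.0077 0.0585] [-0.041 -0.055]
38.1
```

View pics/end_side.png

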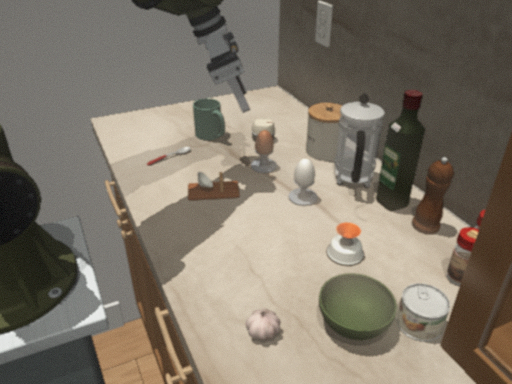

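The brown egg stands upright in the empty stand at (264,145), leaning about 3–4°. The white egg is untouched at (305,175), the pricker cup is back up, and the gripper is clear.

```bash
python3 -c "from cell import job_done;print(job_done())"
```

```text
the job is handed in; nothing more can be done
None
```

The brown egg was pushed down to a hard stop in the pricker and now stands, leaning about 3–4°, blunt end down and released in the empty steel stand, with the white egg untouched; I handed the job in at about 38 s, after one slipped grip and one regrasp on the rest.

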